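# Pack the coin away and hold the gate release

### The job

Set the gold coin in its clear capsule down inside the open grey deposit box without dropping it, shut the lid fully, then press the red-padded spring lever down with the fingertips until its arm is level and keep holding it level, so that the brass gate stays open: finish while still holding it, without letting go. Never push the lever on down towards its bottom stop (that sounds the alarm), and leave the horse, opera glass, chest, loupe and key where they are.

Things in the scene. Friction and masses are not known exactly. Their poses are not given: they have to be found in the camera images.
- coin: gold coin in a clear acrylic capsule: a loose flat disc 46 mm across, 10 mm thick, about 50 g, lying flat on the counter; origin at the centre of its underside
- deposit_box: open-topped dented grey steel deposit box, fixed to the counter, 140 mm (its x) by 240 mm (its y) outside, 75 mm high, walls and floor 5 mm thick; origin at the centre of its underside, z up; the lid is hinged along its +x (far) rim
- lid (a joint): angle of the box's lid in rad: 0 shut, grows as it opens up and back, 1.9 at most; it starts standing open at 1.5 to 1.85. Stiff hinge: the lid stays where it is left and takes about 2 to 4 N near its free edge to move
- lid_hinge (a point): point on the lid's hinge line at mid-length, 75 mm above the counter, at x = +70 mm in the box's frame. The lid is a flat plate 140 mm (hinge to free edge) by 240 mm, 5 mm thick, with no handle; the hinge line lies in its underside. Axes of the lid: the plate runs from the hinge along -x, +z is its outer face
- lid_edge (a point): middle of the lid's free edge, on the outer (upper) face: 140 mm from the hinge. It is at the front rim of the box, 80 mm above the counter, when the lid is shut
- lever (a joint): angle of the spring-loaded gate-release lever in rad: 0 fully raised (arm 0.6 rad above level, where the spring returns it), grows as it is pressed down, 0.6 when the arm is level, bottom stop at 0.95. Spring torque about 0.45 + 1.0 x angle N m: about 9 N on the pad at level. Linked to the brass gate at the counter's far edge, which swings away from the robot by 1.6 times this angle
- lever_pad (a point): centre of the top face of the lever's red pad, 120 mm from the pivot and 8 mm above the arm's centre line; the pad is 70 mm along the arm, 50 mm wide, 12 mm thick; lever's axes: the arm runs from the pivot along -x, z is square to the pad
- lever_pivot (a point): pivot of the lever, 75 mm above the counter; axes of the lever's stand: the arm points along -x, y is the pivot's axis, z up. When the arm is level the pad's centre is 120 mm towards -x and 83 mm above the counter. The stand is fixed, two brass cheeks 56 mm apart overall and 89 mm high at the pivot
- jade_horse: small green jade horse, 75 mm long, 65 mm high, loose, to be left alone; origin at the centre of its underside
- opera_glass: ivory-white opera glass with brass rims lying flat, 80 by 102 mm, 44 mm high, loose, to be left alone; origin on the counter under its middle
- jewel_chest: rosewood jewellery chest, 106 by 156 mm, 89 mm high, loose, to be left alone; origin at the centre of its underside
- loupe: black eye loupe standing upright, 38 mm across, 36 mm high, loose, to be left alone; origin at the centre of its underside
- vault_key: flat brass key, 65 mm long, 5 mm thick, loose, to be left alone; origin on the counter under it

How it is judged:
By the outcome, as a careful person would: the job done as asked, in the order asked, and still so for the second after the job is handed in, while the arm keeps its last pose, push and grip.
It also fails if it takes over 64 s, if anything falls off the work surface, if the arm or the gripper's body presses on something with over 40 N, if the wrist force passes 120 N, or if a joint passes its speed limit or range.

### The arm

A 6-joint arm with a two-finger parallel gripper is mounted at the origin on the work surface. World frame = base frame: x ahead of the robot, y to its left, z up, the work surface at z = 0. Lengths are in m, angles in rad, forces in N, time in s.
With the tool pointing down it reaches from about 0.35 to 0.775 m from the base axis. Payload 5.5 kg.
Tool frame: the origin (TCP) lies where the fingers leave the gripper's body, on its centre line; the fingertips stand env.tip_reach ahead of it and the grasp point (between the pads) lies 54 mm ahead of it (env.tip_reach is the distance from the TCP to the fingertips, in m); z points along the fingers, y is the line along which they close (so a half turn about z gives the same grasp; the last joint's range is limited). The gripper opens to 85 mm and grips with 20 to 120 N. Pads are 22 mm wide; open, the fingers measure 114 mm over their backs; the gripper's body (76 mm by 85 mm) begins 54 mm behind the grasp point. The pads swing forward as they close: fully open they stand 13 mm farther back than shut.
Start: joints at [1.069, 0.313, 0.046, 1.304, 0, 1.431], TCP at [0.204, 0.538, 0.304] pointing down, gripper open.
Joint ranges: [-2.76, 2.76], [-0.86, 1.69], [-1.03, 1.26], [-2.2, 2.34], [-1.47, 1.5], [-3.14, 3.14]. Speed limits (rad/s): [2.57, 2.57, 3.14, 3.14, 3.14, 3.14].

### API

Orientations are given as a unit quaternion [w, x, y, z].
In Python, from workcell import status, optics, hand_in, env gives the robot as it stands.
- The arm moves only by the shell command python3 -m handwheel 'ROWS' [FORCE]. ROWS is a JSON object whose one key "deltas" holds a list of rows, each a list of 5 numbers: the opening, from -1 (shut) to 1 (fully open), then the shift along the tool's x, y, z in units of 40 mm (1.0 is 40 mm), then the turn about the tool's z in units of 10 degrees (1.0 is 10 degrees). In form: {"deltas": [[jaw, x, y, z, roll], ...]}. A call has 1 to 20 rows; each row shifts and turns the commanded pose from where the row before left it, along the tool's axes as they then stand; what a row does not reach is not made up. A row lasts 1/8 s, in which the tool goes at most 62.5 mm and 10.7 degrees, less where a joint would pass 70% of its speed; a pose out of reach is approached as far as the arm can. A call is refused whole if a number of a shift passes 1 or a number of a turn 1, either way. A call with a gripper value outside its range is refused whole. The fingers move at their own pace and stop on an object; FORCE is the grip in N (left out, the last holds). Time passes only in rows, so rows that do not move let the fingers close. It gives the time, the measured TCP pose, the force, the opening and the grip force at its end, in the units of the state.
- status.get_state(): the state, without advancing time (a new reading comes with each control period).
- optics.read_camera(name): name is "scene" or "top" or "wrist"; returns a dict with "frame" (420x560x3 uint8, red, green, blue), "depth" (420x560 float32, m along the optical axis (not along the pixel's ray), 0 where there is no reading), "vfov" (degrees; the focal length in pixels is half the picture's height over the tangent of half this angle, whatever the lens; pixels are square), "cx", "cy" (the principal point, pixels), "k1" (the pictures are not rectified: a ray, as slopes to the right and down, at radius r is drawn at 1 + k1 r^2 times it, then the intrinsics apply), "origin" and "attitude" of the camera in the world. Camera axes: x right, y down, z forward; pixel columns grow to the right and rows downward; lengths in m; the calibration is good to about 2 mm. A picture is of the moment at which its call begins.
- hand_in(): hands the job in; it is judged then, once.
The state is a dict: "clock": time; "joint_pos": joint angles; "qvel": joint speeds; "tau": joint torques, N m; "tcp_pos": TCP position; "orientation": TCP orientation; "wrist_force": force on the tool from outside, world axes, zero at the start; "ft_torque": the same for the moment, N m; "finger_gap": finger opening in m; "grip_force": force on a finger pad.
Only numpy, scipy, OpenCV 4.12 (cv2) and the standard library are available. Lean on these libraries where they do the work, as an engineer would, in place of code of your own. Each camera call takes 0.05 s, during which the arm holds its last target. There are 200 camera calls.

## Working session

There is one attempt and no reset: what is moved stays moved. The work goes in short steps, Python scripts to look and compute and a shell command to move; the robot and the scene stay as the last step left them, time stands still between calls to the robot, and variables do not carry over. Pictures are saved under pics/ and viewed, at most 10 in all, crops included, and the job is handed in when it is done.

```bash
ls; mkdir -p pics; cat > h.py <<'E'
import numpy as np, cv2
from workcell import status, optics, hand_in, env
from scipy.spatial.transform import Rotation as R
def rot(q):
    q=np.asarray(q,float)
    return q if q.shape==(3,3) else R.from_quat(q[[1,2,3,0]]).as_matrix()
def K(c):
    f=c['frame'].shape[0]/2/np.tan(np.radians(c['vfov'])/2)
    return np.array([[f,0,c['cx']],[0,f,c['cy']],[0,0,1]])
def rays(c,px):
    n=cv2.undistortPoints(np.asarray(px,float).reshape(-1,1,2),K(c),np.array([c['k1'],0,0,0.])).reshape(-1,2)
    return np.c_[n,np.ones(len(n))]
def onplane(c,px,z):
    d=rays(c,px)@rot(c['attitude']).T; o=np.array(c['origin'])
    return o+d*((z-o[2])/d[:,2])[:,None]
def cloud(c):
    h,w=c['depth'].shape; v,u=np.mgrid[:h,:w]
    r=rays(c,np.c_[u.ravel(),v.ravel()])*c['depth'].reshape(-1,1)
    P=r@rot(c['attitude']).T+np.array(c['origin'])
    P[c['depth'].ravel()==0]=np.nan
    return P.reshape(h,w,3)
def save(c,n): cv2.imwrite('pics/'+n+'.png',c['frame'][:,:,::-1])
E
python3 - <<'E'
from h import *
import pickle
for n in ['scene','top','wrist']:
    c=optics.read_camera(n); save(c,n+'0'); pickle.dump(c,open(n+'0.pkl','wb'))
    print(n,c['vfov'],c['origin'],c['attitude'],c['k1'])
print(status.get_state(),env.tip_reach)
E
```

```text
pics
scene 51.69130617263294 [ 1.09667805 -0.60926515  0.81598268] [-0.40459559  0.8517136   0.29741202 -0.14977464] 0.004124041597707591
top 56.58363016757809 [0.32552239 0.02658817 1.14584801] [-0.07338581  0.72234087 -0.6843498   0.06710839] 0.01823501652564641
wrist 70.29621470328533 [0.14210669 0.56008961 0.37321553] [0.10941906 0.81536555 0.56362494 0.07438701] 0.010246414994989192
{'clock': 0.15, 'joint_pos': array([1.06938646e+00, 3.13841237e-01, 4.52648175e-02, 1.30358082e+00,
       1.92485249e-05, 1.43119790e+00]), 'qvel': array([-0.00049915, -0.00090885,  0.0042858 , -0.00064536,  0.00061978,
        0.00057619]), 'tau': array([ 1.35959686e-03, -4.81064951e+01,  2.98815286e+01,  1.38878348e-02,
       -1.40035177e-04,  3.58116139e-06]), 'tcp_pos': array([0.2034083 , 0.53753803, 0.30321622]), 'orientation': array([-2.23508103e-04,  1.79920551e-01,  9.83680910e-01, -6.42771746e-04]), 'wrist_force': array([-0.3862269 ,  1.04914385, -0.13798768]), 'ft_torque': array([ 0.0207716 , -0.0175484 ,  0.00865467]), 'grip_force': 0.0, 'finger_gap': 0.08561531478245105} 0.0726
```

View pics/top0.png

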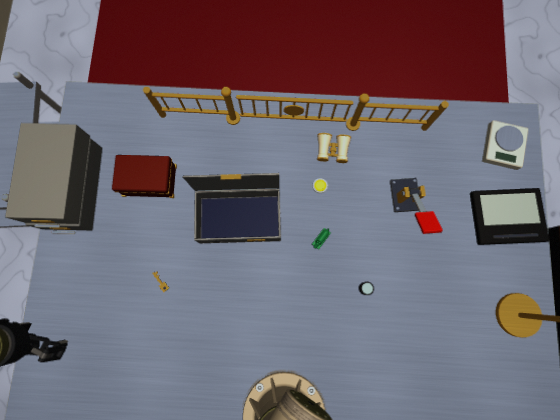

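View pics/scene0.png

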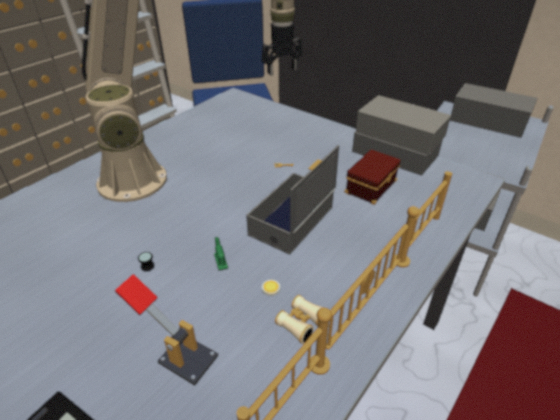

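The top view shows the coin at (320,185), box centre about (238,215), lid standing up behind it at (235,183), lever pad at (429,222), pivot near (407,193), horse (321,238), loupe (367,288) and opera glass (334,148). The scene view shows the coin at (271,287) and the pad at (136,294).

```bash
python3 - <<'E'
from h import *
import pickle
np.set_printoptions(precision=4,suppress=True)
T=pickle.load(open('top0.pkl','rb'));S=pickle.load(open('scene0.pkl','rb'))
def blob(c,lo,hi,near):
    m=cv2.inRange(cv2.cvtColor(c['frame'],cv2.COLOR_RGB2HSV),lo,hi)
    n,l,st,ce=cv2.connectedComponentsWithStats(m)
    k=min((i for i in range(1,n) if st[i,4]>20),key=lambda i:np.hypot(*(ce[i]-near)))
    return ce[k],st[k,4],l==k
def tri(a,b):
    A=[];B=[]
    for c,p in((T,a),(S,b)):
        d=rays(c,[p])[0]@rot(c['attitude']).T; d/=np.linalg.norm(d); M=np.eye(3)-np.outer(d,d); A.append(M);B.append(M@c['origin'])
    X=np.linalg.solve(sum(A),sum(B)); return X,[np.linalg.norm(M@X-b_) for M,b_ in zip(A,B)]
PT,PS=cloud(T),cloud(S)
for nm,lo,hi,a,b in [('coin',(22,120,120),(35,255,255),(320,185),(271,287)),('pad',(0,200,150),(4,255,255),(429,222),(136,294)),('horse',(50,120,30),(85,255,255),(321,238),(220,255))]:
    ca,na,ma=blob(T,lo,hi,a); cb,nb,mb=blob(S,lo,hi,b)
    X,e=tri(ca,cb); print(nm,ca,na,cb,nb,'tri',X,'res',np.array(e)); print('  depth top',np.nanmedian(PT[ma],0),'scene',np.nanmedian(PS[mb],0))
    if nm=='pad':
        for P,m in((PT,ma),(PS,mb)):
            q=P[cv2.erode(m.astype('u1'),np.ones((3,3)))>0];q=q[~np.isnan(q[:,0])];c=q.mean(0);u,s,v=np.linalg.svd(q-c);print('  normal',v[2]*np.sign(v[2,2]), 'long',v[0],c)
# box: rim in depth cloud top
Z=PT[...,2]
for nm,P in(('top',PT),('scene',PS)):
    q=P.reshape(-1,3);q=q[~np.isnan(q[:,0])]
    r=q[(q[:,0]>.35)&(q[:,0]<.75)&(q[:,1]>-.05)&(q[:,1]<.45)]
    rim=r[(abs(r[:,2]-.075)<.006)]
    print(nm,'rim n',len(rim),rim.min(0),rim.max(0),cv2.minAreaRect(rim[:,:2].astype('f4')))
    lid=r[r[:,2]>.09]; c=lid.mean(0); u,s,v=np.linalg.svd(lid-c,full_matrices=False); print(' lid',len(lid),c,lid.min(0),lid.max(0),'n',v[2],s)
    fl=r[(abs(r[:,2]-.005)<.004)]
for nm,p in(('glass',(334,148)),('loupe',(367,288)),('chest',(143,174)),('key',(161,281)),('pivot',(407,193)),('stand',(404,195)),('gate',(294,110))):
    print(nm,PT[p[1],p[0]])
for u,v in((407,193),(422,193)): print(u,v,PT[v,u])
print('cheeks'); q=PT.reshape(-1,3); q=q[(q[:,2]>.075)&(q[:,2]<.1)&(q[:,1]<-.1)&(q[:,1]>-.45)&(q[:,0]>.45)&(q[:,0]<.7)]; print(len(q),q.mean(0),q.min(0),q.max(0))
crop=T['frame'][150:300,170:450]; cv2.imwrite('pics/topc.png',cv2.resize(crop,None,fx=2.8,fy=2.8,interpolation=cv2.INTER_CUBIC)[:,:,::-1])
E
```

```text
coin [319.6759 185.0833] 108 [270.4655 286.2241] 116 tri [ 0.6437 -0.0749  0.008 ] res [0.0011 0.0011]
  depth top [ 0.6421 -0.0761  0.0101] scene [ 0.6466 -0.0771  0.0116]
pad [428.3521 221.6197] 355 [136.6381 294.2218] 478 tri [ 0.5227 -0.3465  0.1443] res [0.0018 0.0018]
  depth top [ 0.5195 -0.3452  0.152 ] scene [ 0.5287 -0.3466  0.1493]
  normal [0.5597 0.0791 0.8249] long [-0.8182 -0.1052  0.5652] [ 0.5202 -0.3451  0.1518]
  normal [0.5789 0.0606 0.8131] long [ 0.8137  0.0205 -0.5809] [ 0.532  -0.3446  0.1469]
horse [320.8202 238.1011] 178 [219.7962 256.4395] 157 tri [ 0.4817 -0.0831  0.016 ] res [0.0009 0.0009]
  depth top [ 0.4777 -0.0813  0.0437] scene [ 0.4978 -0.0958  0.038 ]
top rim n 636 [0.4517 0.0347 0.069 ] [0.6811 0.4467 0.0809] ((0.547853946685791, 0.23527441918849945), (0.42568665742874146, 0.20320795476436615), 77.15532684326172)
 lid 1556 [0.6027 0.201  0.1538] [0.5794 0.0471 0.09  ] [0.6798 0.4496 0.2212] n [-0.9922  0.0239 -0.1224] [4.3257 1.5479 0.5643]
scene rim n 573 [0.4545 0.0332 0.069 ] [0.6907 0.4496 0.081 ] ((0.5552641749382019, 0.24772009253501892), (0.4527362585067749, 0.20615822076797485), 77.1114273071289)
 lid 2211 [0.6108 0.1861 0.1515] [0.5856 0.0439 0.09  ] [0.6881 0.4498 0.2208] n [ 0.9905 -0.0208  0.1363] [5.0856 1.8056 0.6464]
glass [ 0.7536 -0.1126  0.0324]
loupe [ 0.3456 -0.215   0.0344]
chest [0.6264 0.4301 0.0871]
key [0.3339 0.3713 0.0015]
pivot [ 0.6113 -0.3126  0.0855]
stand [ 0.6051 -0.3043  0.0854]
gate [0.8437 0.0139 0.0862]
407 193 [ 0.6113 -0.3126  0.0855]
422 193 [ 0.6132 -0.3538  0.0864]
cheeks
252 [ 0.6134 -0.3313  0.0867] [ 0.5779 -0.3647  0.0754] [ 0.6333 -0.3008  0.0999]
```

View pics/topc.png

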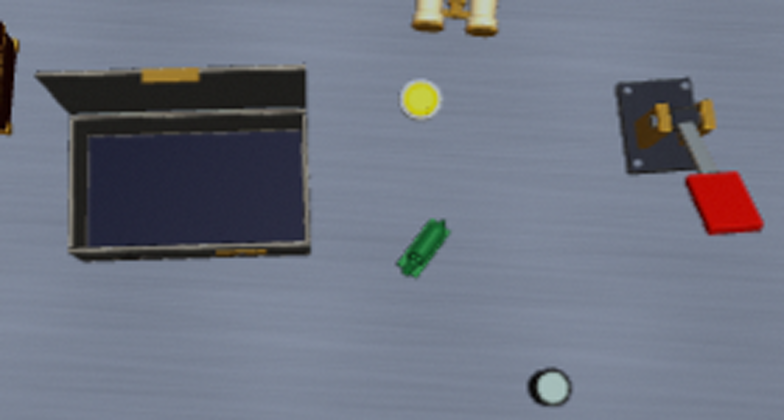

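The crop shows the box rim corners at (71,250), (309,246), (306,113) and (71,118), with the lid upright. The coin is clear of the box, horse and glasses. All heights agree with the text: coin top 10 mm, pad about 149 mm, cheeks about 87 mm. I'm moving above the coin, closing axis along world y.

```bash
python3 -m handwheel '{"deltas": [[1,0,0,0,-1],[1,0,0,0,-1],[1,0,0,0,-0.07],[1,-0.69,-0.957,0,0],[1,-0.69,-0.957,0,0],[1,-0.69,-0.957,0,0],[1,-0.69,-0.957,0,0],[1,-0.69,-0.957,0,0],[1,-0.69,-0.957,0,0],[1,-0.69,-0.957,0,0],[1,-0.69,-0.957,0,0],[1,-0.69,-0.957,0,0],[1,-0.69,-0.957,0,0],[1,-0.69,-0.957,0,0],[1,-0.69,-0.957,0,0],[1,-0.69,-0.957,0,0],[1,-0.69,-0.957,0,0],[1,-0.69,-0.957,0,0],[1,-0.69,-0.957,0,0]]}' 30
python3 -m handwheel '{"deltas": [[1,0,0,0.5,0],[1,0,0,0.5,0],[1,0,0,0,0],[1,0,0,0,0]]}'
python3 - <<'E'
from h import *
import pickle
np.set_printoptions(precision=4,suppress=True)
s=status.get_state(); print(s['tcp_pos'],s['orientation'],s['clock'],rot(s['orientation']))
T=pickle.load(open('top0.pkl','rb'))
pc=np.array([(71,250),(309,246),(306,113),(71,118)])/2.8+[170,150]
c=onplane(T,pc,.075)[:,:2]; print('box corners',c,'centre',c.mean(0),'rect',cv2.minAreaRect(c.astype('f4')))
P=cloud(T).reshape(-1,3); l=P[(P[:,2]>.1)&(P[:,2]<.3)&(P[:,1]>.0)&(P[:,1]<.33)&(P[:,0]>.5)&(P[:,0]<.72)]
u,sv,v=np.linalg.svd(l-l.mean(0),full_matrices=False); print('lid',l.mean(0),v[2],l.min(0),l.max(0))
w=optics.read_camera('wrist'); save(w,'wrist1'); pickle.dump(w,open('wrist1.pkl','wb'))
m=cv2.inRange(cv2.cvtColor(w['frame'],cv2.COLOR_RGB2HSV),(22,120,120),(35,255,255))
n,lb,st,ce=cv2.connectedComponentsWithStats(m); k=1+st[1:,4].argmax(); print('coin px',ce[k],st[k])
print('z=.008',onplane(w,ce[k:k+1],.008),'depth',np.nanmedian(cloud(w)[lb==k],0))
E
```

```text
clock: 2.52
tcp_pos: [0.6456, -0.0763, 0.3037]
orientation: [-0.0, 0.002, 1.0, 0.0]
wrist_force: [0.9, 1.1, 0.5]
finger_gap: 0.0856
grip_force: 0.0
clock: 3.02
tcp_pos: [0.645, -0.0748, 0.2645]
orientation: [0.0, 0.001, 1.0, -0.0]
wrist_force: [-0.3, 0.5, 0.8]
finger_gap: 0.0855
grip_force: 0.0
[ 0.645  -0.0748  0.2645] [ 0.0003  0.0008  1.     -0.    ] 3.025 [[-1.      0.0016  0.0005]
 [ 0.0016  1.     -0.    ]
 [-0.0005 -0.     -1.    ]]
box corners [[0.4511 0.2677]
 [0.4677 0.0336]
 [0.6027 0.0439]
 [0.5847 0.2806]] centre [0.5266 0.1565] rect ((0.5262151956558228, 0.15713438391685486), (0.13538858294487, 0.23748160898685455), 4.331819534301758)
lid [0.5983 0.1649 0.1691] [-0.9965 -0.0831 -0.0069] [0.5871 0.0471 0.1   ] [0.6109 0.2841 0.2212]
coin px [272.9895 196.0616] [257 180  33  33 860]
z=.008 [[ 0.646  -0.0765  0.008 ]] depth [ 0.6455 -0.0765  0.0106]
```

View pics/wrist1.png

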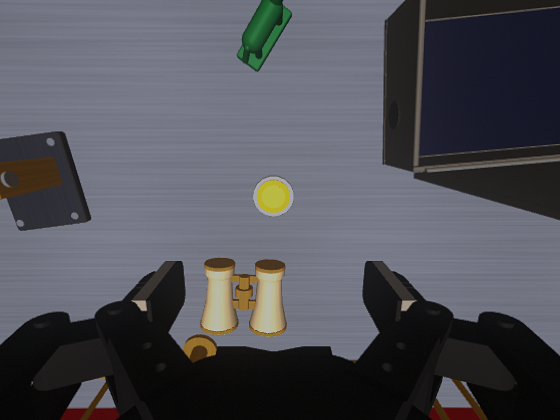

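The wrist view has the coin at (273,196), i.e. (0.646,-0.0765), which agrees with the fixed cameras to 2 mm. Next I descend and check the fingertip height from depth.

```bash
python3 -m handwheel '{"deltas": [[1,-0.03,-0.04,0.9,0],[1,0,0,0.9,0],[1,0,0,0.9,0],[1,0,0,0.9,0],[1,0,0,0.5,0],[1,0,0,0.38,0],[1,0,0,0,0],[1,0,0,0,0]]}'
python3 - <<'E'
from h import *
import pickle
np.set_printoptions(precision=4,suppress=True)
s=status.get_state(); print(s['tcp_pos'])
w=pickle.load(open('wrist1.pkl','rb')); P=cloud(w)
q=P.reshape(-1,3); q=q[(abs(q[:,0]-.645)<.013)&(abs(abs(q[:,1]+.0748)-.05)<.014)&(q[:,2]>.12)]; print('tip z at TCP .2645, open:',len(q),np.percentile(q[:,2],[0,1,5,20]))
w=optics.read_camera('wrist'); save(w,'wrist2')
q=cloud(w).reshape(-1,3); q=q[(abs(q[:,0]-.645)<.013)&(abs(abs(q[:,1]+.0765)-.05)<.014)]; print(np.percentile(q[:,2],[0,1,5,20]))
E
```

```text
clock: 4.08
tcp_pos: [0.6469, -0.0766, 0.086]
orientation: [0.001, 0.0, 1.0, -0.0]
wrist_force: [-0.1, -0.3, 0.5]
finger_gap: 0.0854
grip_force: 0.0
[ 0.6469 -0.0766  0.086 ]
tip z at TCP .2645, open: 22564 [0.2044 0.2093 0.218  0.2419]
[-0.0019 -0.0008 -0.0001  0.042 ]
```

View pics/wrist2.png

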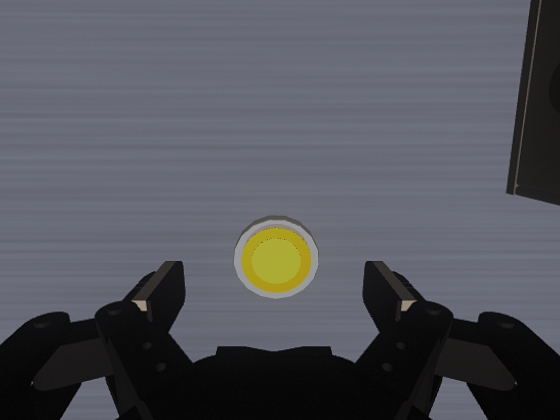

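The open fingertips stand 60 mm ahead of the TCP, and the coin is centred between them at (276,258). I'll descend to about 4 mm tip height when gripped, then close.

```bash
python3 -m handwheel '{"deltas": [[1,0,0,0.18,0],[1,0,0,0.18,0],[1,0,0,0,0],[-1,0,0,0,0],[-1,0,0,0,0],[-1,0,0,0,0],[-1,0,0,0,0],[-1,0,0,0,0],[-1,0,0,0,0]]}' 40
python3 -m handwheel '{"deltas": [[-1,0,0,-0.5,0],[-1,0,0,-0.5,0],[-1,0,0,0,0],[-1,0,0,0,0]]}'
python3 - <<'E'
from h import *
w=optics.read_camera('wrist'); save(w,'wrist3')
E
```

```text
clock: 5.25
tcp_pos: [0.6465, -0.0766, 0.0709]
orientation: [0.001, 0.0, 1.0, -0.0]
wrist_force: [-0.5, -0.0, 5.3]
finger_gap: 0.0441
grip_force: 41.1
clock: 5.75
tcp_pos: [0.6454, -0.0763, 0.1092]
orientation: [-0.001, 0.0, 1.0, 0.0]
wrist_force: [-0.9, 0.0, -0.4]
finger_gap: 0.0441
grip_force: 40.8
```

View pics/wrist3.png

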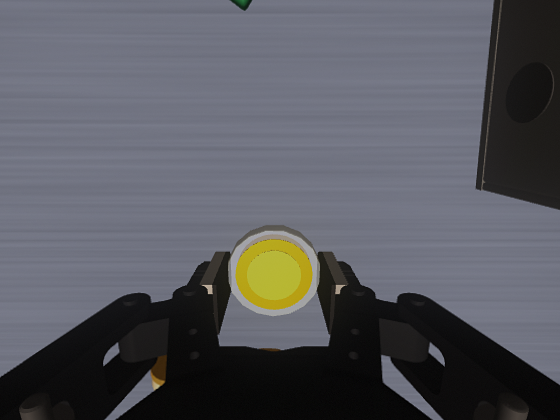

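The coin is held centred at (274,272), with a 44 mm gap and 41 N grip. I'll lift, go around the lid's end (x first, then y), and lower into the box.

```bash
python3 -m handwheel '{"deltas": [[-1,0.2,0,-0.8,0],[-1,0.6,0,-0.8,0],[-1,0.8,0,0,0],[-1,0.8,0,0,0],[-1,0.6,0.4,0,0],[-1,0.26,0.8,0,0],[-1,0,0.8,0,0],[-1,0,0.8,0,0],[-1,0,0.8,0,0],[-1,0,0.8,0,0],[-1,0,0.8,0,0],[-1,0,0.58,0,0],[-1,0,0,0,0],[-1,0,0,0,0]]}'
python3 -m handwheel '{"deltas": [[-1,0,0,0.6,0],[-1,0,0,0.6,0],[-1,0,0,0.5,0],[-1,0,0,0.3,0],[-1,0,0,0.1,0],[-1,0,0,0,0],[-1,0,0,0,0]]}'
```

```text
clock: 7.55
tcp_pos: [0.5153, 0.1543, 0.1736]
orientation: [-0.001, 0.0, 1.0, -0.0]
wrist_force: [-1.1, -0.6, -0.4]
finger_gap: 0.0439
grip_force: 40.9
clock: 8.43
tcp_pos: [0.5164, 0.1548, 0.0911]
orientation: [0.001, 0.0, 1.0, 0.0]
wrist_force: [0.3, 0.2, -0.6]
finger_gap: 0.0442
grip_force: 40.9
```

```bash
python3 -m handwheel '{"deltas": [[-1,0,0,0.15,0],[-1,0,0,0.12,0],[-1,0,0,0.06,0],[-1,0,0,0.04,0],[-1,0,0,0,0],[-1,0,0,0,0]]}'
```

```text
clock: 9.18
tcp_pos: [0.5155, 0.1548, 0.0758]
orientation: [-0.0, 0.0, 1.0, 0.0]
wrist_force: [-2.2, -0.8, 6.0]
finger_gap: 0.044
grip_force: 41.5
```

Floor contact is where it should be (TCP at 0.0758). Release, lift straight up, and look.

```bash
python3 -m handwheel '{"deltas": [[0.2,0,0,0,0],[0.4,0,0,0,0],[0.8,0,0,0,0],[0.8,0,0,0,0],[0.8,0,0,-0.4,0],[0.8,0,0,-0.8,0],[0.8,0,0,-0.8,0],[0.8,0,0,-0.8,0],[0.8,0,0,-0.8,0],[0.8,0,0,-0.8,0],[-1,0,0,-0.8,0],[-1,0,0,0,0],[-1,0,0,0,0]]}'
python3 - <<'E'
from h import *
import pickle
np.set_printoptions(precision=4,suppress=True)
w=optics.read_camera('wrist'); save(w,'wrist4'); pickle.dump(w,open('wrist4.pkl','wb'))
m=cv2.inRange(cv2.cvtColor(w['frame'],cv2.COLOR_RGB2HSV),(22,120,100),(35,255,255))
n,lb,st,ce=cv2.connectedComponentsWithStats(m); k=1+st[1:,4].argmax(); print('coin px',ce[k],st[k],onplane(w,ce[k:k+1],.013),np.nanmedian(cloud(w)[lb==k],0))
P=cloud(w).reshape(-1,3); l=P[(P[:,2]>.1)&(P[:,2]<.22)&(P[:,1]>.0)&(P[:,1]<.33)&(P[:,0]>.57)&(P[:,0]<.72)]
if len(l)>50: u,sv,v=np.linalg.svd(l-l.mean(0),full_matrices=False); print('lid',len(l),l.mean(0),v[2],l.min(0),l.max(0))
E
```

```text
clock: 10.8
tcp_pos: [0.5155, 0.1547, 0.2837]
orientation: [0.0, 0.0, 1.0, 0.0]
wrist_force: [-0.0, 0.5, 0.4]
finger_gap: 0.0219
grip_force: 0.0
coin px [273.5655 192.6713] [258 177  32  32 794] [[0.5154 0.1538 0.013 ]] [0.5152 0.1543 0.0156]
lid 3770 [0.6006 0.1657 0.142 ] [0.9964 0.084  0.0127] [0.5901 0.0458 0.1   ] [0.6117 0.284  0.21  ]
```

View pics/wrist4.png

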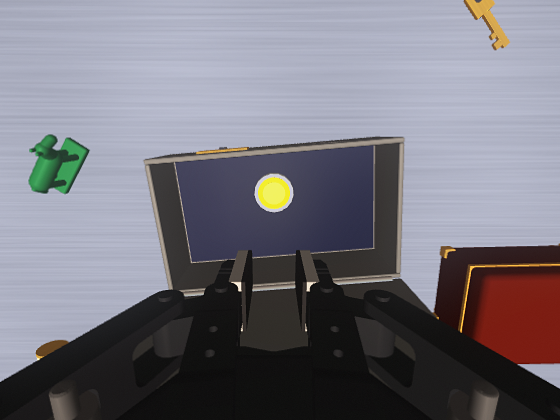

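The coin lies flat at (273,193), measured at (0.515,0.154) with its top at 15.5 mm, so it rests on the box floor. The lid stands at about 1.56 rad. I'll go over and behind it with shut fingers.

```bash
python3 -m handwheel '{"deltas": [[-1,0,0,-0.6,0],[-1,-0.2,0.1,-0.4,0],[-1,-0.8,0.1,0,0],[-1,-0.8,0.1,0,0],[-1,-0.8,0,0,0],[-1,-0.8,0,0,0],[-1,-0.35,0,0,0],[-1,0,0,0,0],[-1,0,0,0.6,0],[-1,0,0,0.6,0],[-1,0,0,0.4,0],[-1,0,0,0,0]]}'
python3 -m handwheel '{"deltas": [[-1,0.4,-0.03,0,0],[-1,0.3,-0.03,0,0],[-1,0.3,-0.03,0,0],[-1,0.3,-0.03,0,0],[-1,0.3,-0.03,0.04,0],[-1,0.3,-0.03,0.05,0],[-1,0.3,-0.03,0.08,0],[-1,0.3,-0.03,0.1,0],[-1,0,0,0,0]]}'
```

```text
clock: 12.35
tcp_pos: [0.6644, 0.1667, 0.2579]
orientation: [-0.002, 0.0, 1.0, -0.0]
wrist_force: [-0.5, -0.1, 0.5]
finger_gap: 0.0001
grip_force: 0.0
clock: 13.48
tcp_pos: [0.5652, 0.1572, 0.2495]
orientation: [0.0, 0.0, 1.0, 0.0]
wrist_force: [1.8, -1.0, -0.3]
finger_gap: -0.0
grip_force: 0.0
```

The lid is yielding with about 2 N. I'll follow its arc down.

```bash
python3 -m handwheel '{"deltas": [[-1,0.35,-0.03,0.2,0],[-1,0.35,-0.03,0.25,0],[-1,0.35,-0.03,0.27,0],[-1,0.25,-0.02,0.28,0],[-1,0.12,-0.01,0.3,0],[-1,0.12,-0.01,0.3,0],[-1,0.12,0,0.3,0],[-1,0.05,0,0.2,0],[-1,0.02,0,0.15,0],[-1,0,0,0.1,0],[-1,0,0,0,0],[-1,0,0,0,0]]}'
```

```text
clock: 14.98
tcp_pos: [0.4967, 0.152, 0.1548]
orientation: [0.0, 0.0, 1.0, 0.0]
wrist_force: [-0.6, -1.5, -0.3]
finger_gap: -0.0001
grip_force: 0.0
```

```bash
python3 -m handwheel '{"deltas": [[-1,0,0,0.06,0],[-1,0,0,0.06,0],[-1,0,0,0.05,0],[-1,0,0,0,0],[-1,0,0,0,0]]}'
python3 - <<'E'
from h import *
np.set_printoptions(precision=4,suppress=True)
for n in('scene','top'):
    c=optics.read_camera(n); P=cloud(c).reshape(-1,3)
    l=P[(P[:,0]>.46)&(P[:,0]<.59)&(P[:,1]>.06)&(P[:,1]<.25)&(P[:,2]<.1)&(P[:,2]>.05)&(np.hypot(P[:,0]-.497,P[:,1]-.152)>.05)]
    A=np.c_[l[:,:2]-[.53,.155],np.ones(len(l))]; print(n,len(l),np.linalg.lstsq(A,l[:,2],rcond=None)[0])
E
```

```text
clock: 15.6
tcp_pos: [0.4968, 0.1521, 0.1528]
orientation: [0.002, 0.0, 1.0, 0.0]
wrist_force: [-11.9, -3.0, 36.0]
finger_gap: -0.0
grip_force: 18.0
scene 1324 [0.0019 0.0006 0.0818]
top 972 [ 0.0327 -0.0227  0.0784]
```

The lid is shut: it is flat with its top at 80 mm, and the tip stopped at 80.2 mm. Next I raise and cross over to the lever.

```bash
python3 -m handwheel '{"deltas": [[-1,0,0,-0.3,0],[-1,0,0,-0.8,0],[-1,0,0,-0.8,0],[-1,0,0,-0.8,0],[-1,-0.06,-0.95,0,0],[-1,-0.06,-0.95,0,0],[-1,-0.06,-0.95,0,0],[-1,-0.06,-0.95,0,0],[-1,-0.06,-0.95,0,0],[-1,-0.06,-0.95,0,0],[-1,-0.06,-0.95,0,0],[-1,-0.06,-0.95,0,0],[-1,-0.06,-0.95,0,0],[-1,-0.06,-0.95,0,0],[-1,-0.06,-0.95,0,0],[-1,-0.06,-0.95,0,0],[-1,-0.06,-0.95,0,0],[-1,0,0,0,0],[-1,0,0,0,0]]}'
python3 - <<'E'
from h import *
np.set_printoptions(precision=4,suppress=True)
w=optics.read_camera('wrist'); save(w,'wrist5')
m=cv2.inRange(cv2.cvtColor(w['frame'],cv2.COLOR_RGB2HSV),(0,200,90),(4,255,255))
n,lb,st,ce=cv2.connectedComponentsWithStats(m); k=1+st[1:,4].argmax(); q=cloud(w)[lb==k]; print(st[k],q.mean(0),np.nanpercentile(q,[1,99],axis=0)); u,s,v=np.linalg.svd(q-q.mean(0),full_matrices=False);print(v[2])
c=optics.read_camera('top');P=cloud(c).reshape(-1,3)
l=P[(P[:,0]>.47)&(P[:,0]<.585)&(P[:,1]>.06)&(P[:,1]<.25)&(P[:,2]>.05)]; A=np.c_[l[:,:2]-[.53,.155],np.ones(len(l))]; print('lid',len(l),l[:,2].max(),np.linalg.lstsq(A,l[:,2],rcond=None)[0])
E
```

```text
clock: 18.08
tcp_pos: [0.5272, -0.3417, 0.2554]
orientation: [-0.0, 0.0, 1.0, 0.001]
wrist_force: [-0.2, 0.5, 0.4]
finger_gap: 0.0001
grip_force: 0.0
[ 216  188   92   85 5187] [nan nan nan] [[ 0.4923 -0.3721  0.1346]
 [ 0.5475 -0.3217  0.1686]]Traceback (most recent call last):
  File "<stdin>", line 5, in <module>
    u, s, vh = gufunc(a, signature=signature)
               ~~~~~~^^^^^^^^^^^^^^^^^^^^^^^^
    raise LinAlgError("SVD did not converge")
numpy.linalg.LinAlgError: SVD did not converge
```

View pics/wrist5.png

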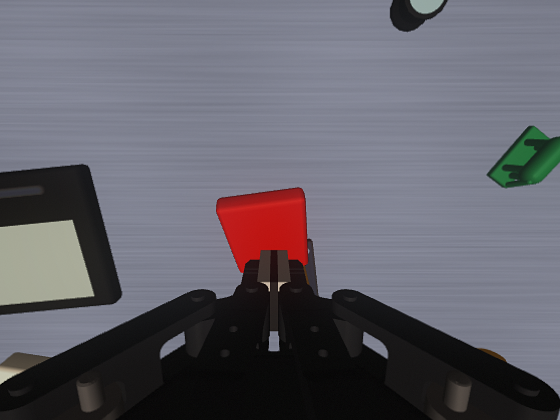

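The wrist view shows the red pad at (217–305,188–270), with the closed tips above its near-pivot half at (273,262). I'll press along the pad's arc and stop short of level.

```bash
python3 -m handwheel '{"deltas": [[-1,0,-0.1,0.3,0],[-1,0,0,0.3,0],[-1,0,0,0.13,0],[-1,0.1,0,0.2,0],[-1,0.1,0,0.2,0],[-1,0.1,-0.03,0.2,0],[-1,0.1,-0.03,0.2,0],[-1,0.06,0,0.2,0],[-1,0.05,0,0.15,0],[-1,0.03,0,0.15,0],[-1,0.03,0,0.1,0],[-1,0,0,0,0],[-1,0,0,0,0]]}'
cat > lev.py <<'E'
from h import *
np.set_printoptions(precision=4,suppress=True)
s=status.get_state(); print(s['clock'],s['tcp_pos'],s['wrist_force'])
for n in('scene','top','wrist'):
    w=optics.read_camera(n)
    m=cv2.inRange(cv2.cvtColor(w['frame'],cv2.COLOR_RGB2HSV),(0,200,60),(4,255,255))
    P=cloud(w); ok=(m>0)&(abs(P[...,0]-.51)<.08)&(abs(P[...,1]+.35)<.06)
    q=P[cv2.erode(ok.astype('u1'),np.ones((3,3)))>0]
    if len(q)<30: print(n,len(q)); continue
    A=np.c_[q[:,:2]-[.494,-.349],np.ones(len(q))]; r=np.linalg.lstsq(A,q[:,2],rcond=None)[0]
    r=np.linalg.lstsq(A[abs(A@r-q[:,2])<.003],q[abs(A@r-q[:,2])<.003,2],rcond=None)[0]
    print(n,len(q),'slope,z',r,'angle above level',-np.arctan(r[:2]@[.99,.139]))
    save(w,n+'_%.0f'%(s['clock']*100))
E
python3 lev.py
```

```text
clock: 19.75
tcp_pos: [0.5049, -0.3486, 0.1714]
orientation: [0.0, 0.0, 1.0, -0.0]
wrist_force: [0.2, 1.7, 6.8]
finger_gap: 0.0
grip_force: 3.2
19.75 [ 0.5049 -0.3486  0.1714] [0.1681 1.7481 6.8399]
scene 1
top 116 slope,z [-0.1395 -0.0127  0.0989] angle above level 0.13896993947973968
wrist 5930 slope,z [-0.125  -0.0177  0.0995] angle above level 0.12550116868669373
```

The model and cameras agree: 0.13 rad above level. I'll ease down most of the rest and re-measure.

```bash
python3 -m handwheel '{"deltas": [[-1,0.02,0,0.1,0],[-1,0.02,0,0.1,0],[-1,0,0,0.08,0],[-1,0,0,0.06,0],[-1,0,0,0,0],[-1,0,0,0,0],[-1,0,0,0,0]]}'; python3 lev.py
```

```text
clock: 20.78
tcp_pos: [0.5031, -0.3488, 0.158]
orientation: [0.0, 0.0, 1.0, -0.001]
wrist_force: [-1.9, 0.3, 7.9]
finger_gap: -0.0004
grip_force: 3.6
20.775 [ 0.5031 -0.3488  0.158 ] [-1.9164  0.2617  7.8563]
scene 28
top 119 slope,z [-0.0326  0.0291  0.0851] angle above level 0.028218927416385608
wrist 5982 slope,z [-0.0184 -0.0039  0.0855] angle above level 0.01870613738000779
```

```bash
python3 -m handwheel '{"deltas": [[-1,0,0,0.03,0],[-1,0,0,0.03,0],[-1,0,0,0,0],[-1,0,0,0,0],[-1,0,0,0,0],[-1,0,0,0,0]]}'; python3 lev.py; mv pics/top_*.png /tmp; ls pics
```

```text
clock: 21.68
tcp_pos: [0.503, -0.3488, 0.1556]
orientation: [0.0, 0.0, 1.0, -0.001]
wrist_force: [-2.3, 0.3, 8.2]
finger_gap: 0.0002
grip_force: 3.9
21.675 [ 0.503  -0.3488  0.1556] [-2.2889  0.3286  8.1926]
scene 21
top 121 slope,z [-0.0185 -0.0039  0.0829] angle above level 0.01886926355053098
wrist 6055 slope,z [ 0.0015 -0.001   0.0831] angle above level -0.0013524363979606976
scene0.png
top0.png
topc.png
wrist0.png
wrist1.png
wrist2.png
wrist3.png
wrist4.png
wrist5.png
wrist_1975.png
wrist_2078.png
wrist_2168.png
```

```bash
python3 - <<'E'
from h import *
c=optics.read_camera('scene'); save(c,'scene9')
P=cloud(c).reshape(-1,3)
l=P[(P[:,0]>.47)&(P[:,0]<.585)&(P[:,1]>.06)&(P[:,1]<.25)&(P[:,2]>.05)]
print('lid z',np.percentile(l[:,2],[1,50,99]))
E
```

```text
lid z [0.07861369 0.08189335 0.08507037]
```

View pics/scene9.png

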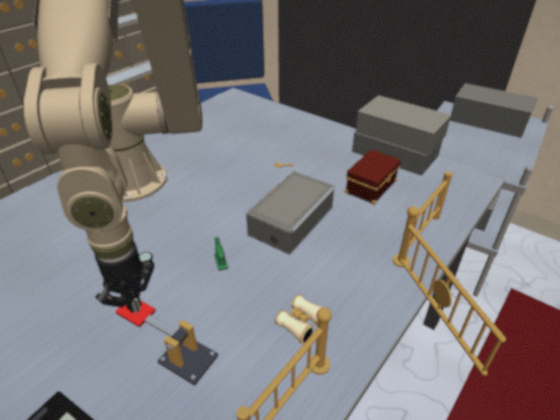

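The final scene view shows the box shut at (290,210), the lever level under the fingertips at (136,312), and the gate swung wide open at (445,290). The other things are where they were.

```bash
python3 -c "
from workcell import hand_in
print(hand_in())"
```

```text
the job is handed in; nothing more can be done
None
```

I handed the job in at about 22 s: the coin is in the box, the lid is fully shut, and the lever is held level with the gate open; the horse, opera glass, chest, loupe and key were left alone.

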